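# Tumble a heat sink over the step onto its fins

## Task

The small finned heat sink standing on end on the grey step's raised deck has to lie on its fins for a new thermal pad. Without picking it up, slide it upright across the deck to the yellow-marked edge and let it tumble over, so that it comes to rest flat on its fins on the lower level of the step, with its smooth base up. Leave the solder spool beside it and the roll of black tape where they are.

Things in the scene. Friction and masses are not known exactly. Their poses are not given: they have to be found in the camera images.
- heat_sink: Aluminium heat sink 50x50x22 mm, 0.08 kg. Origin: centre of its base's smooth outer face; own z runs level from there to the fin tips (22 mm) and towards the step's edge (within 7 degrees). Starts on end, 50 mm tall, origin 25 mm above the deck, 46 to 68 mm behind the edge. Balance point 9 mm from the base face. Pushed just above the deck it slides upright; pushed high it topples early.
- turn_step: Fixed step, 180 mm wide. Origin on the worktop below the middle of its edge; x points over the edge (the way to push), y along it, z up. Raised grey deck: x -95 to 0, top 20 mm above the worktop, straight edge at x = 0 with an 8 mm yellow strip beside it. Lower aluminium level: x 0 to 89 mm, top 6 mm above the worktop, then a lip 6 mm higher. 
- solder_spool: Bystander on the deck: spool of solder wire with blue flanges, 56 mm diameter, 39 mm tall, standing upright; origin at the centre of its underside. It stands beside the heat sink, on its left or right, centres 80 to 92 mm apart along the edge.
- black_tape: Bystander on the worktop to the right of the step: roll of black tape lying flat, 55 mm diameter, 19 mm tall; origin at the centre of its underside. Fixed round the work: between robot and step an opened laptop (left, 240 mm tall), a 31 mm tall power brick and a job sheet on a stand (right, 200 mm); come in from above. A shelf hangs at the far left; another heat sink lies flat far to the right, not the one meant.

How it is judged:
By the outcome, as a careful person would: the job done as asked, in the order asked, and still so for the second after the job is handed in, with the robot touching nothing.
It also fails if it takes over 42 s, if anything falls off the work surface, if the arm or the gripper's body presses on something with over 40 N, if the wrist force passes 120 N, or if a joint passes its speed limit or range.

## Robot

A 6-joint arm with a two-finger parallel gripper is mounted at the origin on a cart in front of the work surface, level with it; the furniture and walls round the work are solid. World frame = base frame: x ahead of the robot, y to its left, z up, the work surface at z = 0. Lengths are in m, angles in rad, forces in N, time in s.
With the tool pointing down it reaches from about 0.275 to 0.85 m from the base axis. Payload 19 kg.
Tool frame: the origin (TCP) lies on the centre line of the jaws, within the pads' length; the fingertips stand 11 mm ahead of it and the grasp point (between the pads) lies 8 mm behind it (robot.tip_reach is the distance from the TCP to the fingertips, in m); z points along the fingers, y is the direction in which the jaws open and shut (so a half turn about z gives the same grasp; the last joint's range is limited). The gripper opens to 85 mm and grips with 20 to 120 N. Pads are 22 mm wide; open, the fingers measure 114 mm over their backs; the gripper's body (76 mm by 85 mm) begins 54 mm behind the grasp point. The pads swing forward as they close: fully open they stand 13 mm farther back than shut.
Start: joints at [1.038, 0.15, 1.437, -0, 1.554, -0.134], TCP at [0.223, 0.53, 0.242] pointing down, gripper open.
Joint ranges: [-2.8, 2.8], [-0.68, 2.1], [0.12, 2.68], [-1.39, 4.53], [0.16, 2.79], [-2.81, 2.81]. Speed limits (rad/s): [1.89, 1.89, 2.22, 3.01, 3.01, 3.01].

## Interface

Orientations are given as [roll, pitch, yaw] about the fixed x, y, z axes, in that order (R = Rz(yaw) Ry(pitch) Rx(roll)).
In Python, from rig import sensors, read_camera, robot gives the robot as it stands.
- The arm moves only by the shell command python3 -m creep 'ROWS' [FORCE]. ROWS is JSON, a list of rows, each an object of numbers: "grip": the opening, from 0 (shut) to 1 (fully open); "tx", "ty", "tz": the shift along the tool's x, y, z in m; "ax", "ay", "az": the turn, a rotation vector about the tool's x, y, z in units of 5 degrees (1.0 is 5 degrees). In form: [{"grip": .., "tx": .., "ty": .., "tz": .., "ax": .., "ay": .., "az": ..}, ...]. A call has 1 to 12 rows; each row is the pose to reach, as a shift and turn from the pose commanded when the call began, along the tool's axes at that moment; what a row does not reach only later rows make up. A row lasts 1/10 s, in which the tool goes at most 50 mm and 8.59 degrees, less where a joint would pass 70% of its speed; a pose out of reach is approached as far as the arm can. A call with a gripper value outside its range is refused whole. The fingers move at their own pace and stop on an object; FORCE is the grip in N (left out, the last holds). Time passes only in rows, so rows that repeat a pose let the fingers close. It gives the time, the measured TCP pose, the force and the opening at its end, in the units of the state.
- sensors.get_state(): the state, without advancing time (a new reading comes with each control period).
- read_camera(name): name is "scene" or "top" or "wrist"; returns a dict with "img" (480x640x3 uint8, blue, green, red), "depth" (480x640 float32, m along the optical axis (not along the pixel's ray), 0 where there is no reading), "fx", "fy", "cx", "cy" (pixels), "rvec" (rotation vector, rad) and "tvec" (3), from world to camera coordinates, as OpenCV has them. Camera axes: x right, y down, z forward; pixel columns grow to the right and rows downward; lengths in m; the calibration is good to about 2 mm. A picture is of the moment at which its call begins.
- robot.hand_in(): hands the job in, once; it reports no verdict.
The state is a dict: "t": time; "joint_positions": joint angles; "qd": joint speeds; "effort": joint torques, N m; "tool_pos": TCP position; "tool_rot": TCP orientation; "ft_force": force on the tool from outside, world axes, zero at the start; "wrist_torque": the same for the moment, N m; "grip_width": opening from 0.0 (shut) to 1.0 (fully open).
Only numpy, scipy, OpenCV 4.12 (cv2) and the standard library are available. Lean on these libraries where they do the work, as an engineer would, in place of code of your own. Each camera call takes 0.05 s, during which the arm holds its last target. There are 200 camera calls.

## Working session

There is one attempt and no reset: what is moved stays moved. The work goes in short steps, Python scripts to look and compute and a shell command to move; the robot and the scene stay as the last step left them, time stands still between calls to the robot, and variables do not carry over. Pictures are saved under pics/ and viewed, about 8 in all and at most 12, crops included, and the job is handed in when it is done.

```bash
mkdir -p pics; ls; python3 - <<'E'
from rig import sensors, read_camera, robot
import cv2,numpy as np
s=sensors.get_state();print(s['t'],s['tool_pos'],s['tool_rot'],s['grip_width'],robot.tip_reach)
for n in("scene","top"):
    d=read_camera(n);cv2.imwrite(f'pics/{n}0.png',d['img']);np.savez(f'{n}0.npz',**d)
    R=cv2.Rodrigues(np.array(d['rvec']))[0];print(n,d['fx'],d['cx'],-R.T@np.array(d['tvec']).ravel(),R.round(2).tolist())
E
```

```text
pics
0.0 [0.22317929 0.52967533 0.24168143] [-3.14038520e+00 -1.57398169e-04  2.74279023e+00] 0.9990436499070838 0.011
scene 466.3996923599726 316.31711603804536 [ 0.76663435 -0.90945223  0.70607559] [[0.89, 0.45, -0.02], [0.32, -0.67, -0.66], [-0.31, 0.59, -0.75]]
top 435.1544384334428 316.97823926837907 [ 0.40874628 -0.41386244  0.89025354] [[0.01, -1.0, 0.01], [-0.99, -0.02, -0.16], [0.16, -0.0, -0.99]]
```

View pics/top0.png

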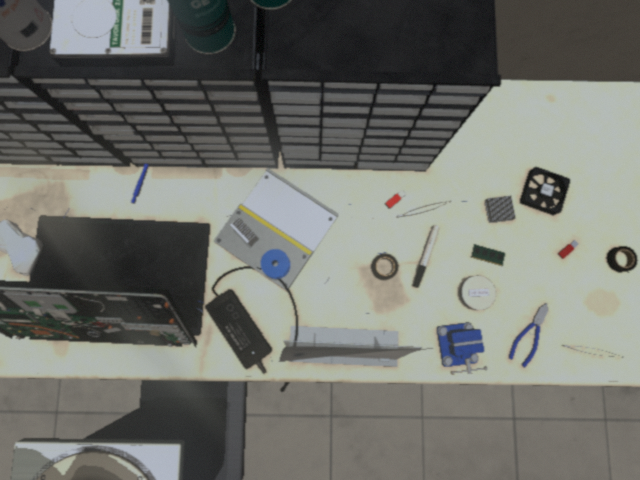

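View pics/scene0.png

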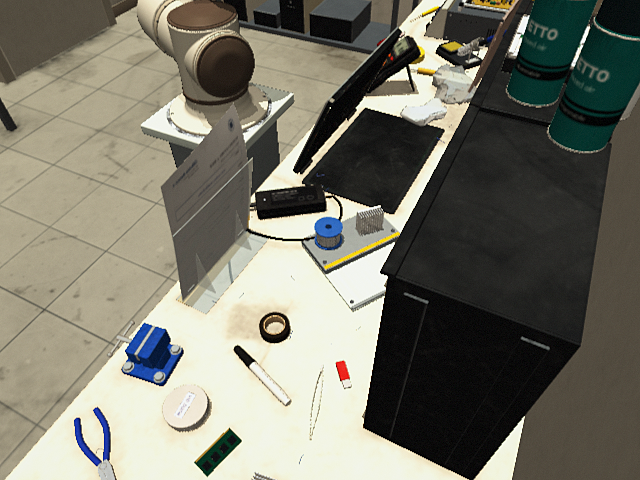

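The top view shows the yellow strip running from about (237,207) to (308,250), the heat sink at (243,232), the spool at (275,263) and the tape at (384,266). The scene view shows the heat sink on end at (369,220), with the spool to its right as seen along the push.

```bash
cat > h.py <<'E'
import cv2,numpy as np
def load(f): return dict(np.load(f))
def ray(d,u,v,z):
    R=cv2.Rodrigues(d['rvec'].ravel())[0];c=-R.T@d['tvec'].ravel()
    w=R.T@np.array([(u-d['cx'])/d['fx'],(v-d['cy'])/d['fy'],1.]);return c+w*(z-c[2])/w[2]
def cloud(d):
    R=cv2.Rodrigues(d['rvec'].ravel())[0];v,u=np.indices(d['depth'].shape);Z=d['depth']
    P=np.stack([(u-d['cx'])/d['fx']*Z,(v-d['cy'])/d['fy']*Z,Z],-1)-d['tvec'].ravel()
    P=P@R;P[Z==0]=np.nan;return P
def mask(d,lo,hi,box):
    m=cv2.inRange(cv2.cvtColor(d['img'],cv2.COLOR_BGR2HSV),lo,hi);k=np.zeros_like(m);x0,y0,x1,y1=box;k[y0:y1,x0:x1]=1;return m*k
E
python3 - <<'E'
from h import *
for n,box in(("top",(200,160,350,300)),("scene",(290,190,420,320))):
    d=load(n+'0.npz')
    y=mask(d,(18,100,90),(35,255,255),box);v,u=np.nonzero(y)
    p=np.array([ray(d,a,b,.02)[:2] for a,b in zip(u,v)])
    (c,s,a)=cv2.minAreaRect(p.astype(np.float32)*1000);print(n,'yellow',len(u),c,s,a, cv2.boxPoints((c,s,a)).round(1).tolist())
    b=mask(d,(100,120,60),(125,255,255),box);P=cloud(d);q=P[(b>0)];q=q[(q[:,2]>.05)&(q[:,2]<.07)]
    v,u=np.nonzero(b);print('spool',len(u),u.mean(),v.mean(),ray(d,u.mean(),v.mean(),.059), len(q),np.nanmedian(q,0),(np.nanmin(q,0)+np.nanmax(q,0))/2)
    x0,y0,x1,y1=box;k=np.zeros(b.shape,bool);k[y0:y1,x0:x1]=1
    h=P[k&(b==0)&(P[...,2]>.062)&(P[...,2]<.08)];h=h[np.abs(h[:,0]-.5)<.2]
    if len(h): print('sink',len(h),np.median(h,0),h.min(0),h.max(0),cv2.minAreaRect(h[:,:2].astype(np.float32)*1000))
d=load('top0.npz');cv2.imwrite('pics/c1.png',cv2.resize(d['img'][165:290,200:345],None,fx=5,fy=4.8,interpolation=cv2.INTER_CUBIC))
E
```

```text
top yellow 294 (568.2471923828125, -329.15216064453125) (175.0172119140625, 6.845650672912598) 56.98085403442383 [[517.7000122070312, -400.70001220703125], [523.4000244140625, -404.3999938964844], [618.7999877929688, -257.6000061035156], [613.0999755859375, -253.89999389648438]]
spool 568 274.86267605633805 263.5228873239437 [ 0.49425655 -0.33606955  0.059     ] 555 [ 0.49496179 -0.33549843  0.05900114] [ 0.49447368 -0.3362276   0.05850022]
sink 239 [ 0.55735816 -0.27235439  0.06883464] [ 0.53216751 -0.47680885  0.06201196] [ 0.69996339 -0.24862798  0.07344469] ((633.9536743164062, -361.89306640625), (50.29212188720703, 260.009521484375), 40.737483978271484)
scene yellow 316 (539.578125, -302.6731262207031) (166.5876922607422, 214.05726623535156) 8.871382713317871 [[440.79998779296875, -209.8000030517578], [473.79998779296875, -421.29998779296875], [638.4000244140625, -395.6000061035156], [605.4000244140625, -184.10000610351562]]
spool 546 328.0769230769231 229.85164835164835 [ 0.4988488  -0.34570355  0.059     ] 446 [ 0.49592056 -0.33912684  0.05988922] [ 0.49497389 -0.33751405  0.05679038]
sink 259 [ 0.55636416 -0.27483903  0.06894071] [ 0.46849894 -0.33686004  0.06200426] [ 0.58020468 -0.24859163  0.07422674] ((525.5534057617188, -301.7274169921875), (132.02090454101562, 27.07476234436035), 41.5020637512207)
```

View pics/c1.png

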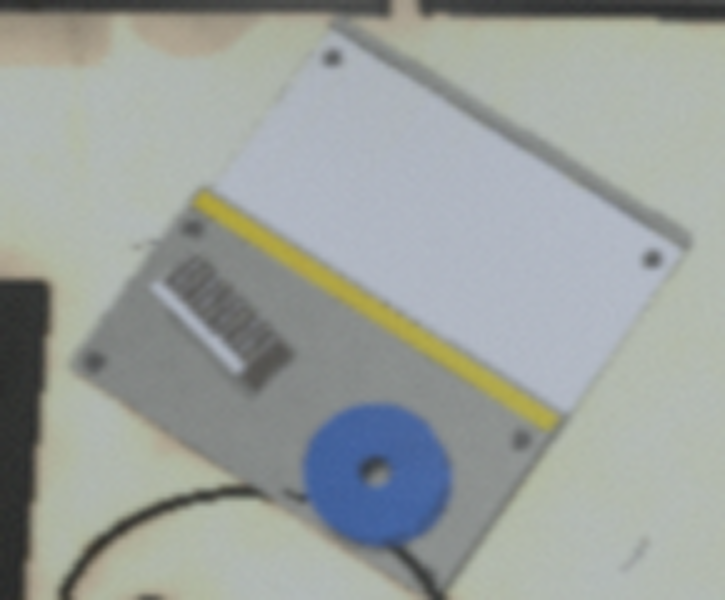

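```bash
cat >> h.py <<'E'
a=np.deg2rad(-33.0);X=np.array([np.cos(a),np.sin(a)]);Y=np.array([-X[1],X[0]]);O=np.array([.5711,-.3310])
def st(p): q=np.asarray(p)[...,:2]-O;return np.stack([q@X,q@Y],-1)*1000
E
python3 - <<'E'
from h import *
print('spool',st([.4943,-.3365]))
for n in("top","scene"):
    d=load(n+'0.npz');P=cloud(d);S=st(P)
    k=(P[...,2]>.066)&(P[...,2]<.076)&(S[...,0]>-85)&(S[...,0]<-10)&(S[...,1]>5)&(S[...,1]<90)
    s=S[k];print(n,k.sum(),s.min(0),s.max(0),cv2.minAreaRect(s.astype(np.float32)))
    k2=(P[...,2]>.03)&(P[...,2]<.076)&(S[...,0]>-85)&(S[...,0]<-10)&(S[...,1]>5)&(S[...,1]<90);print(S[k2].min(0),S[k2].max(0))
    z=(P[...,2]);kk=(np.abs(S[...,0]+30)<15)&(np.abs(S[...,1]-80)<5);print('deck z',np.nanmedian(z[kk]))
d=load('top0.npz')
# crop pixel -> base-plate top edge corners: outer-left, outer-right ends
for cu,cv in((150,284),(235,376),(248,362),(165,276)): print(st(ray(d,200+cu/5,165+cv/4.8,.07)))
E
```

```text
spool [-61.41438493 -46.44096601]
top 174 [-59.20560177  15.75013187] [-27.57370956  67.16725573] ((-43.65608596801758, 41.53921890258789), (49.49332046508789, 22.177553176879883), 77.49844360351562)
[-59.25820032  15.75013187] [-27.57370956  67.16725573]
deck z 0.020651867481934198
scene 196 [-59.22329455  13.52983852] [-27.58418025  66.70554898] ((-42.5271110534668, 39.61149597167969), (50.62224578857422, 25.321395874023438), 78.34822845458984)
[-59.54100627  12.7315118 ] [-26.37576802  66.70554898]
deck z 0.021108966894235175
[-47.68271418  66.98774604]
[-59.88425813  18.45361614]
[-52.53036938  17.59041796]
[-41.82705116  64.11182894]
```

```bash
python3 - <<'E'
from h import *
for n in("top","scene"):
    d=load(n+'0.npz');P=cloud(d)
    for nm,k in(("laptop",(P[...,1]>-.35)),("sheet",(P[...,1]<-.35))):
        q=P[k&(P[...,2]>.08)&(P[...,2]<.26)&(P[...,0]>.22)&(P[...,0]<.62)&(np.abs(P[...,1])<.75)]
        print(n,nm,len(q), q.min(0).round(3) if len(q) else '',q.max(0).round(3) if len(q) else '', np.percentile(q,2,axis=0).round(3) if len(q) else '')
s=np.array([.22318,.52968,.24168]);yaw=2.74279
from scipy.spatial.transform import Rotation as Ro
R=Ro.from_euler('xyz',[-3.14038,-.000157,yaw]).as_matrix()
for t in([.22318,.52968,.42],[.36,.1,.42],[.5137,-.2449,.42],[.5137,-.2449,.30]): print((R.T@(np.array(t)-s)).round(3))
E
```

```text
top laptop 8416 [ 0.356 -0.191  0.08 ] [0.446 0.159 0.242] [ 0.363 -0.188  0.085]
top sheet 1119 [ 0.329 -0.691  0.08 ] [ 0.37  -0.364  0.26 ] [ 0.331 -0.574  0.09 ]
scene laptop 4995 [ 0.354 -0.194  0.08 ] [0.62  0.746 0.241] [ 0.374 -0.191  0.082]
scene sheet 6597 [ 0.328 -0.723  0.08 ] [ 0.373 -0.365  0.26 ] [ 0.333 -0.579  0.083]
[ 0.    -0.    -0.178]
[-0.293 -0.343 -0.178]
[-0.568 -0.601 -0.178]
[-0.568 -0.601 -0.058]
```

```bash
python3 -m creep '[{"tz":-0.05},{"tz":-0.1},{"tz":-0.15},{"tz":-0.19},{"tx":-0.03,"ty":-0.04,"tz":-0.19},{"tx":-0.06,"ty":-0.08,"tz":-0.19},{"tx":-0.09,"ty":-0.12,"tz":-0.19},{"tx":-0.125,"ty":-0.155,"tz":-0.19},{"tx":-0.16,"ty":-0.19,"tz":-0.19},{"tx":-0.195,"ty":-0.225,"tz":-0.19},{"tx":-0.23,"ty":-0.26,"tz":-0.19},{"tx":-0.265,"ty":-0.295,"tz":-0.19}]'
```

```text
schema error: expected keys grip, tx, ty, tz, ax, ay, az
```

```bash
python3 -m creep '[{"tx":-0.035,"ty":-0.035},{"tx":-0.07,"ty":-0.07},{"tx":-0.105,"ty":-0.105},{"tx":-0.14,"ty":-0.14},{"tx":-0.175,"ty":-0.175},{"tx":-0.21,"ty":-0.21,"az":1},{"tx":-0.245,"ty":-0.245,"az":2},{"tx":-0.275,"ty":-0.275,"az":2},{"tx":-0.303,"ty":-0.306,"az":2},{"tx":-0.303,"ty":-0.306,"az":2},{"tx":-0.303,"ty":-0.306,"az":2}]'
python3 - <<'E'
from rig import sensors, read_camera
import cv2,numpy as np
s=sensors.get_state();print(s['t'],s['tool_pos'],s['tool_rot'],s['joint_positions'],s['ft_force'])
d=read_camera("wrist");cv2.imwrite('pics/w1.png',d['img']);np.savez('w1.npz',**d)
E
```

```text
0.1 [0.2232068  0.52971518 0.24177215] [-3.14059249e+00 -1.05115061e-04  2.74282230e+00] [ 1.03801182e+00  1.50931924e-01  1.43789864e+00 -2.94665223e-05
  1.55376733e+00 -1.34013695e-01] [ 0.28573594 -0.64797083  1.22411992]schema error: expected keys grip, tx, ty, tz, ax, ay, az
```

View pics/w1.png

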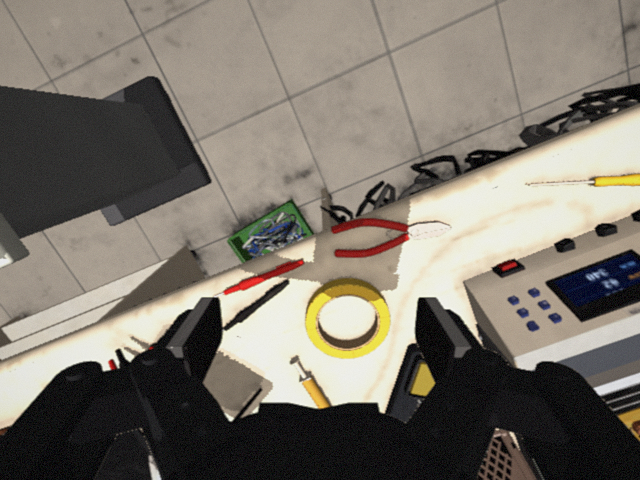

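```bash
python3 -m creep '[{"grip":1,"tx":0,"ty":0,"tz":-0.05,"ax":0,"ay":0,"az":0},{"grip":1,"tx":0,"ty":0,"tz":-0.1,"ax":0,"ay":0,"az":0},{"grip":1,"tx":0,"ty":0,"tz":-0.15,"ax":0,"ay":0,"az":0},{"grip":0.25,"tx":0,"ty":0,"tz":-0.19,"ax":0,"ay":0,"az":0},{"grip":0.25,"tx":-0.035,"ty":-0.03,"tz":-0.19,"ax":0,"ay":0,"az":0},{"grip":0.25,"tx":-0.07,"ty":-0.065,"tz":-0.19,"ax":0,"ay":0,"az":0},{"grip":0.25,"tx":-0.105,"ty":-0.1,"tz":-0.19,"ax":0,"ay":0,"az":0},{"grip":0.25,"tx":-0.14,"ty":-0.13,"tz":-0.19,"ax":0,"ay":0,"az":0},{"grip":0.25,"tx":-0.175,"ty":-0.16,"tz":-0.19,"ax":0,"ay":0,"az":0},{"grip":0.25,"tx":-0.21,"ty":-0.19,"tz":-0.19,"ax":0,"ay":0,"az":0},{"grip":0.25,"tx":-0.245,"ty":-0.22,"tz":-0.19,"ax":0,"ay":0,"az":0},{"grip":0.25,"tx":-0.28,"ty":-0.25,"tz":-0.19,"ax":0,"ay":0,"az":0}]'
```

```text
t: 1.35
tool_pos: [0.3845, 0.189, 0.4323]
tool_rot: [3.142, 0.0, 2.743]
ft_force: [0.5, 0.7, -0.0]
grip_width: 0.249
```

```bash
python3 -m creep '[{"grip":0.25,"tx":-0.035,"ty":-0.03,"tz":0,"ax":0,"ay":0,"az":0},{"grip":0.25,"tx":-0.07,"ty":-0.06,"tz":0,"ax":0,"ay":0,"az":0},{"grip":0.25,"tx":-0.105,"ty":-0.095,"tz":0,"ax":0,"ay":0,"az":0},{"grip":0.25,"tx":-0.14,"ty":-0.13,"tz":0,"ax":0,"ay":0,"az":0},{"grip":0.25,"tx":-0.175,"ty":-0.16,"tz":0,"ax":0,"ay":0,"az":0},{"grip":0.25,"tx":-0.21,"ty":-0.19,"tz":0,"ax":0,"ay":0,"az":0.5},{"grip":0.25,"tx":-0.245,"ty":-0.22,"tz":0,"ax":0,"ay":0,"az":1},{"grip":0.25,"tx":-0.28,"ty":-0.255,"tz":0,"ax":0,"ay":0,"az":2},{"grip":0.25,"tx":-0.315,"ty":-0.29,"tz":0,"ax":0,"ay":0,"az":2},{"grip":0.25,"tx":-0.35,"ty":-0.32,"tz":0,"ax":0,"ay":0,"az":2},{"grip":0.25,"tx":-0.38,"ty":-0.35,"tz":0,"ax":0,"ay":0,"az":2},{"grip":0.25,"tx":-0.41,"ty":-0.373,"tz":0,"ax":0,"ay":0,"az":2}]'
python3 - <<'E'
from rig import sensors, read_camera
import cv2,numpy as np
s=sensors.get_state();print(s['t'],s['tool_pos'],s['tool_rot'],s['joint_positions'],s['ft_force'],s['grip_width'])
d=read_camera("wrist");cv2.imwrite('pics/w2.png',d['img']);np.savez('w2.npz',**d)
E
```

```text
t: 2.55
tool_pos: [0.6174, -0.3145, 0.4317]
tool_rot: [-3.141, -0.001, 2.567]
ft_force: [-0.4, 0.6, 1.5]
grip_width: 0.249
2.55 [ 0.61739543 -0.31450363  0.43171249] [-3.14136023e+00 -7.09036798e-04  2.56721295e+00] [-5.82103894e-01  4.50026409e-01  6.73347475e-01 -2.63961763e-04
  2.01892598e+00 -1.57863489e+00] [-0.41888328  0.55846355  1.47454669] 0.24922689739768747
```

View pics/w2.png

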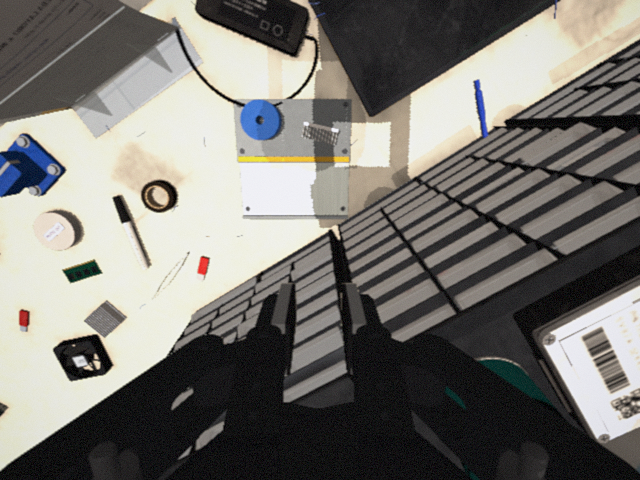

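The wrist view shows the strip level at row 159, the sink at (321,133) turned about 10° from it, and the spool at (260,120).

```bash
python3 - <<'E'
from h import *
d=load('w2.npz');P=cloud(d);S=st(P)
y=mask(d,(18,100,90),(35,255,255),(220,140,360,180));v,u=np.nonzero(y)
p=np.array([ray(d,a,b,.02) for a,b in zip(u,v)]);print('yellow step',cv2.minAreaRect(st(p).astype(np.float32)))
k=(P[...,2]>.058)&(P[...,2]<.08)&(S[...,0]>-85)&(S[...,0]<-10)&(S[...,1]>5)&(S[...,1]<90)
s=S[k];print(k.sum(),np.nanmedian(P[k][:,2]),s.min(0),s.max(0),r:=cv2.minAreaRect(s.astype(np.float32)),cv2.boxPoints(r))
print('edges by y bin:',[(yy,s[np.abs(s[:,1]-yy)<4][:,0].min().round(1),s[np.abs(s[:,1]-yy)<4][:,0].max().round(1)) for yy in range(16,70,8) if (np.abs(s[:,1]-yy)<4).any()])
cv2.imwrite('pics/w2c.png',cv2.resize(d['img'][90:230,225:365],None,fx=4,fy=4,interpolation=cv2.INTER_CUBIC))
E
```

```text
yellow step ((-2.880401849746704, -2.24969482421875), (7.7619829177856445, 174.92251586914062), 0.10224886983633041)
279 0.06912883790865436 [-56.89458218  14.79473089] [-27.23481763  65.67843896] ((-42.07046890258789, 39.89677047729492), (49.2958869934082, 22.269296646118164), 78.17755889892578) [[-58.01878   18.052938]
 [-36.221874  13.490416]
 [-26.122158  61.7406  ]
 [-47.919064  66.30312 ]]
edges by y bin: [(16, np.float64(-56.9), np.float64(-35.4)), (24, np.float64(-56.9), np.float64(-35.4)), (32, np.float64(-55.6), np.float64(-32.7)), (40, np.float64(-54.2), np.float64(-31.3)), (48, np.float64(-51.6), np.float64(-28.6)), (56, np.float64(-50.3), np.float64(-27.3)), (64, np.float64(-49.0), np.float64(-27.2))]
```

View pics/w2c.png

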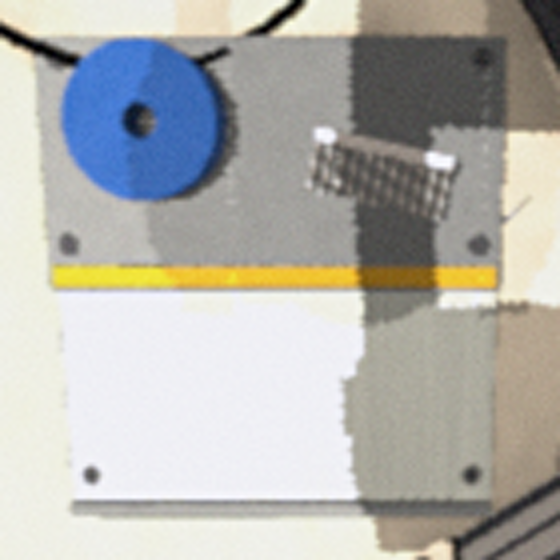

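```bash
python3 -m creep '[{"grip":0.25,"tx":0.04,"ty":0.001,"tz":0,"ax":0,"ay":-0.5,"az":0},{"grip":0.25,"tx":0.08,"ty":0.002,"tz":0.02,"ax":0,"ay":-1,"az":0},{"grip":0.25,"tx":0.112,"ty":0.003,"tz":0.05,"ax":0,"ay":-2,"az":0},{"grip":0.25,"tx":0.112,"ty":0.003,"tz":0.1,"ax":0,"ay":-2,"az":0},{"grip":0.25,"tx":0.112,"ty":0.003,"tz":0.15,"ax":0,"ay":-2,"az":0},{"grip":0.25,"tx":0.112,"ty":0.003,"tz":0.2,"ax":0,"ay":-2,"az":0},{"grip":0.25,"tx":0.112,"ty":0.003,"tz":0.25,"ax":0,"ay":-2,"az":0},{"grip":0.25,"tx":0.112,"ty":0.003,"tz":0.29,"ax":0,"ay":-2,"az":0},{"grip":0.25,"tx":0.112,"ty":0.003,"tz":0.31,"ax":0,"ay":-2,"az":0},{"grip":0.25,"tx":0.112,"ty":0.003,"tz":0.31,"ax":0,"ay":-2,"az":0},{"grip":0.25,"tx":0.112,"ty":0.003,"tz":0.31,"ax":0,"ay":-2,"az":0}]'
cat > look.py <<'E'
import sys
from rig import sensors, read_camera
from h import *
s=sensors.get_state();p=s['tool_pos'];print('tcp step',st(p),p[2],s['ft_force'],s['t'])
n,f=sys.argv[1:3];d=read_camera(n);np.savez(f+'.npz',**d)
b={'scene':(300,180,440,300),'top':(200,150,350,300)}.get(n)
im=d['img'] if b is None else cv2.resize(d['img'][b[1]:b[3],b[0]:b[2]],None,fx=4.5,fy=4.5,interpolation=cv2.INTER_CUBIC)
cv2.imwrite(f'pics/{f}.png',im[:600,:800])
P=cloud(d);S=st(P);k=(P[...,2]>.064)&(P[...,2]<.078)&(S[...,0]>-66)&(S[...,0]<20)&(S[...,1]>5)&(S[...,1]<90)
if k.sum()>20: print('high pts',k.sum(),S[k].min(0),S[k].max(0))
E
python3 look.py scene s1
```

```text
t: 3.7
tool_pos: [0.525, -0.2491, 0.1234]
tool_rot: [-3.141, 0.174, 2.568]
ft_force: [-0.2, 0.1, 0.3]
grip_width: 0.247
tcp step [-83.28538806  43.59153612] 0.12338812287666705 [-0.22785583  0.134121    0.25231715] 3.7
high pts 233 [-58.64191499  12.78709716] [-28.22461164  65.55114417]
```

View pics/s1.png

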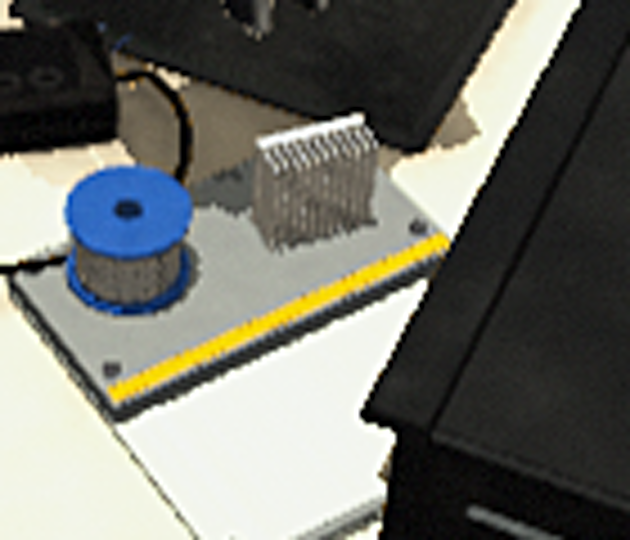

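The scene view shows the fingers above and behind the sink, which stands untouched at crop (315,185), and the gap to the spool is clear. Next I go straight down.

```bash
python3 -m creep '[{"grip":0.25,"tx":0.004,"ty":-0.001,"tz":0.025,"ax":0,"ay":0,"az":0},{"grip":0.25,"tx":0.008,"ty":-0.001,"tz":0.045,"ax":0,"ay":0,"az":0},{"grip":0.25,"tx":0.011,"ty":-0.001,"tz":0.063,"ax":0,"ay":0,"az":0},{"grip":0.25,"tx":0.013,"ty":-0.001,"tz":0.074,"ax":0,"ay":0,"az":0},{"grip":0.25,"tx":0.014,"ty":-0.001,"tz":0.08,"ax":0,"ay":0,"az":0},{"grip":0.25,"tx":0.015,"ty":-0.001,"tz":0.085,"ax":0,"ay":0,"az":0},{"grip":0.25,"tx":0.015,"ty":-0.001,"tz":0.085,"ax":0,"ay":0,"az":0}]'; python3 look.py top t1; python3 look.py scene s2
```

```text
t: 4.45
tool_pos: [0.5244, -0.2499, 0.0364]
tool_rot: [-3.141, 0.175, 2.568]
ft_force: [-0.7, 0.7, -0.3]
grip_width: 0.253
tcp step [-83.31381078  42.57233373] 0.03640939382338343 [-0.65960708  0.70850903 -0.30986803] 4.45
high pts 200 [-59.23740909  16.58782908] [-27.56434138  66.8014218 ]
tcp step [-83.25248086  42.56837227] 0.03663361162513783 [ 0.50047393  0.26721703 -0.67095176] 4.5
high pts 232 [-57.27626964  13.36280634] [-28.34501212  65.30529446]
```

View pics/s2.png

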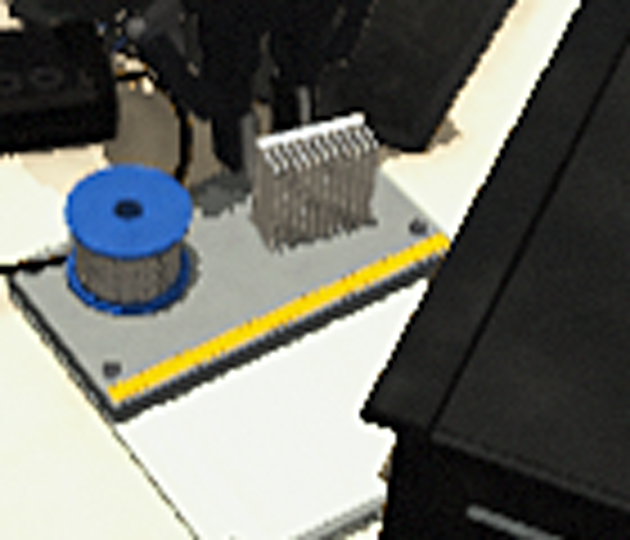

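The fingers now stand behind the sink, with one fingertip visible at crop (232,168). I check that tip against the plan before pushing.

```bash
python3 - <<'E'
from h import *
d=load('s2.npz')
for z in(.02,.026,.032): print(z,st(ray(d,300+232/4.5,180+168/4.5,z)))
P=cloud(d);S=st(P);b=P[205:220,346:356];dk=(d['img'][205:220,346:356].max(-1)<140)
print(np.c_[st(b[dk]),b[dk][:,2]*1000].round(0)[-14:].tolist())
E
```

```text
0.02 [-90.04533221  28.86198922]
0.026 [-85.06848788  25.29826638]
0.032 [-80.09164354  21.73454354]
[[-87.0, 28.0, 21.0], [-80.0, 25.0, 28.0], [-77.0, 25.0, 31.0], [-72.0, 25.0, 36.0], [-91.0, 15.0, 22.0], [-91.0, 18.0, 20.0], [-88.0, 19.0, 22.0], [-86.0, 20.0, 23.0], [-84.0, 21.0, 24.0], [-85.0, 24.0, 21.0], [-84.0, 26.0, 21.0], [-85.0, 29.0, 19.0], [-76.0, 25.0, 28.0], [-73.0, 26.0, 31.0]]
```

```bash
python3 -m creep '[{"grip":0.25,"tx":-0.005,"ty":0,"tz":0.001,"ax":0,"ay":0,"az":0},{"grip":0.25,"tx":-0.009,"ty":0,"tz":0.0016,"ax":0,"ay":0,"az":0},{"grip":0.25,"tx":-0.012,"ty":0,"tz":0.0021,"ax":0,"ay":0,"az":0},{"grip":0.25,"tx":-0.015,"ty":0,"tz":0.0026,"ax":0,"ay":0,"az":0},{"grip":0.25,"tx":-0.018,"ty":0,"tz":0.0032,"ax":0,"ay":0,"az":0},{"grip":0.25,"tx":-0.021,"ty":0,"tz":0.0037,"ax":0,"ay":0,"az":0},{"grip":0.25,"tx":-0.024,"ty":0,"tz":0.0042,"ax":0,"ay":0,"az":0},{"grip":0.25,"tx":-0.027,"ty":0,"tz":0.0048,"ax":0,"ay":0,"az":0},{"grip":0.25,"tx":-0.03,"ty":0,"tz":0.0053,"ax":0,"ay":0,"az":0},{"grip":0.25,"tx":-0.033,"ty":0,"tz":0.0058,"ax":0,"ay":0,"az":0},{"grip":0.25,"tx":-0.035,"ty":0,"tz":0.0062,"ax":0,"ay":0,"az":0},{"grip":0.25,"tx":-0.035,"ty":0,"tz":0.0062,"ax":0,"ay":0,"az":0}]'; python3 look.py scene s3;python3 look.py top t3
```

```text
t: 5.75
tool_pos: [0.5543, -0.2692, 0.036]
tool_rot: [-3.141, 0.175, 2.568]
ft_force: [1.1, -0.2, -0.4]
grip_width: 0.249
tcp step [-47.77072877  42.65827798] 0.035950931781528896 [ 1.06840448 -0.23393636 -0.37280876] 5.75
high pts 405 [-65.86331394   5.48687983] [-11.94446901  80.62153008]
tcp step [-47.92935856  42.62097114] 0.03594902388851749 [-0.2026923   0.78771969  0.90445484] 5.8
high pts 127 [-50.72648494   5.9858877 ] [-14.09789196  68.87312295]
```

View pics/s3.png

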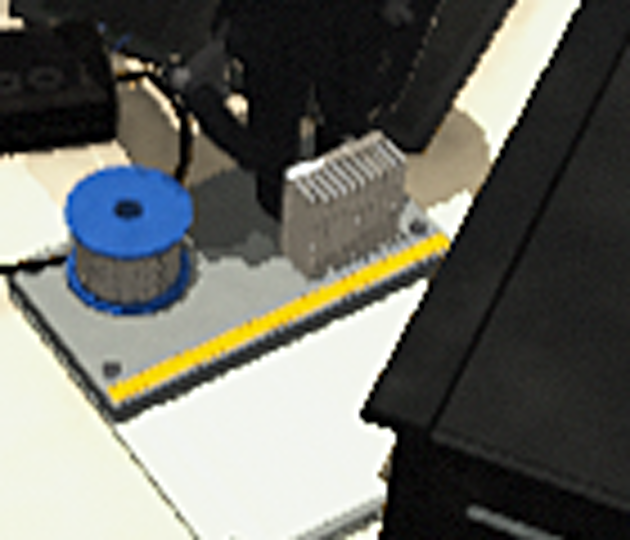

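The sink is upright, has squared up to the edge (crop 345,205), and the spool hasn't moved. Next comes a slower push to the edge.

```bash
python3 -m creep '[{"grip":0.25,"tx":-0.003,"ty":0,"tz":0.0005,"ax":0,"ay":0,"az":0},{"grip":0.25,"tx":-0.006,"ty":0,"tz":0.001,"ax":0,"ay":0,"az":0},{"grip":0.25,"tx":-0.009,"ty":0,"tz":0.0016,"ax":0,"ay":0,"az":0},{"grip":0.25,"tx":-0.012,"ty":0,"tz":0.0021,"ax":0,"ay":0,"az":0},{"grip":0.25,"tx":-0.014,"ty":0,"tz":0.0025,"ax":0,"ay":0,"az":0},{"grip":0.25,"tx":-0.016,"ty":0,"tz":0.0028,"ax":0,"ay":0,"az":0},{"grip":0.25,"tx":-0.018,"ty":0,"tz":0.0032,"ax":0,"ay":0,"az":0},{"grip":0.25,"tx":-0.02,"ty":0,"tz":0.0035,"ax":0,"ay":0,"az":0},{"grip":0.25,"tx":-0.022,"ty":0,"tz":0.0039,"ax":0,"ay":0,"az":0},{"grip":0.25,"tx":-0.023,"ty":0,"tz":0.0041,"ax":0,"ay":0,"az":0},{"grip":0.25,"tx":-0.024,"ty":0,"tz":0.0042,"ax":0,"ay":0,"az":0},{"grip":0.25,"tx":-0.024,"ty":0,"tz":0.0042,"ax":0,"ay":0,"az":0}]'; python3 look.py scene s4
```

```text
t: 7.05
tool_pos: [0.5746, -0.2823, 0.036]
tool_rot: [-3.141, 0.175, 2.568]
ft_force: [-0.2, 0.2, -0.3]
grip_width: 0.252
tcp step [-23.57511082  42.71873575] 0.03603474282877067 [-0.21716844  0.21608262 -0.31352479] 7.05
high pts 409 [-42.97833631   5.02811378] [10.80979731 86.79795294]
```

```bash
python3 -m creep '[{"grip":0.25,"tx":-0.001,"ty":0,"tz":0.0002,"ax":0,"ay":0,"az":0},{"grip":0.25,"tx":-0.002,"ty":0,"tz":0.0004,"ax":0,"ay":0,"az":0},{"grip":0.25,"tx":-0.003,"ty":0,"tz":0.0005,"ax":0,"ay":0,"az":0},{"grip":0.25,"tx":-0.004,"ty":0,"tz":0.0007,"ax":0,"ay":0,"az":0},{"grip":0.25,"tx":-0.004,"ty":0,"tz":0.0007,"ax":0,"ay":0,"az":0},{"grip":0.25,"tx":-0.004,"ty":0,"tz":0.0007,"ax":0,"ay":0,"az":0}]'; python3 look.py scene s5
```

```text
t: 7.7
tool_pos: [0.578, -0.2845, 0.036]
tool_rot: [-3.141, 0.175, 2.568]
ft_force: [-1.0, -0.1, -0.4]
grip_width: 0.249
tcp step [-19.52792564  42.73449908] 0.035993533243487155 [-0.97279414 -0.05520312 -0.37271156] 7.7
high pts 216 [-38.90130255   5.07506219] [19.94822953 86.06593144]
```

View pics/s5.png

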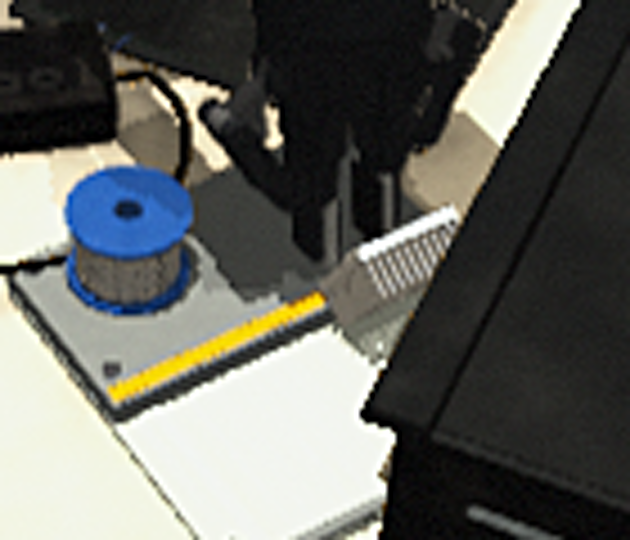

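The sink is caught mid-tumble over the edge at crop (400,270). I hold for a few rows, then back off and lift.

```bash
python3 -m creep '[{"grip":0.25,"tx":0,"ty":0,"tz":0,"ax":0,"ay":0,"az":0},{"grip":0.25,"tx":0,"ty":0,"tz":0,"ax":0,"ay":0,"az":0},{"grip":0.25,"tx":0,"ty":0,"tz":0,"ax":0,"ay":0,"az":0},{"grip":0.25,"tx":0.015,"ty":0,"tz":-0.0026,"ax":0,"ay":0,"az":0},{"grip":0.25,"tx":0.03,"ty":0,"tz":-0.005,"ax":0,"ay":0,"az":0},{"grip":0.25,"tx":0.026,"ty":0,"tz":-0.03,"ax":0,"ay":0,"az":0},{"grip":0.25,"tx":0.018,"ty":0,"tz":-0.07,"ax":0,"ay":0,"az":0},{"grip":0.25,"tx":0.01,"ty":0,"tz":-0.115,"ax":0,"ay":0,"az":0},{"grip":0.25,"tx":0.002,"ty":0,"tz":-0.16,"ax":0,"ay":0,"az":0},{"grip":0.25,"tx":-0.006,"ty":0,"tz":-0.205,"ax":0,"ay":0,"az":0},{"grip":0.25,"tx":-0.013,"ty":0,"tz":-0.25,"ax":0,"ay":0,"az":0},{"grip":0.25,"tx":-0.013,"ty":0,"tz":-0.25,"ax":0,"ay":0,"az":0}]'; python3 look.py top t6; python3 look.py wrist w6
```

```text
t: 8.95
tool_pos: [0.5534, -0.2685, 0.2917]
tool_rot: [-3.141, 0.184, 2.568]
ft_force: [-0.0, -0.3, -0.8]
grip_width: 0.252
tcp step [-48.87165797  42.73650269] 0.2917450411586087 [-0.02901571 -0.31202081 -0.8032204 ] 8.95
tcp step [-49.4532277  42.7221035] 0.28805499578708965 [ 0.11403616 -0.3261418  -0.52961585] 9.0
```

View pics/t6.png

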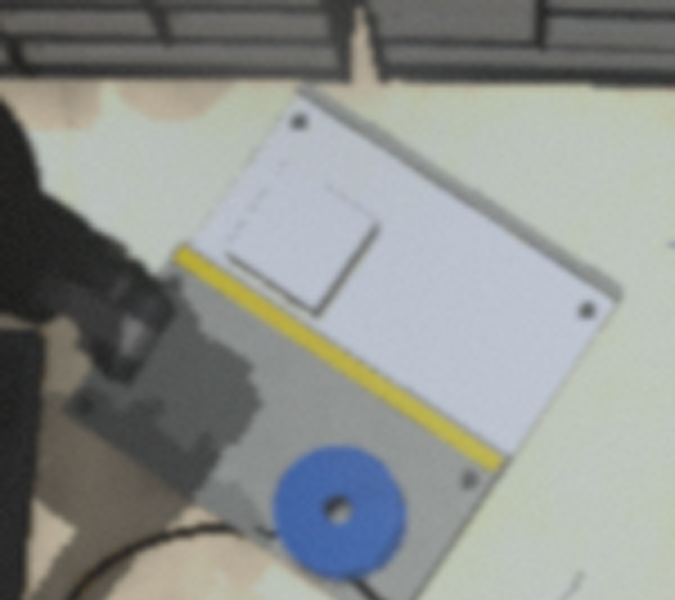

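The top view shows the smooth base facing up at crop (302,240), lying clear on the lower level, with the spool in place. I check heights and the bystanders.

```bash
python3 - <<'E'
from h import *
from rig import read_camera
d=read_camera('top');P=cloud(d);S=st(P)
k=(S[...,0]>3)&(S[...,0]<80)&(S[...,1]>5)&(S[...,1]<88)&(P[...,2]>.018)&(P[...,2]<.1)
q=P[k];print(k.sum(),cv2.minAreaRect(S[k].astype(np.float32)),np.percentile(q[:,2],[2,50,98]))
A=np.c_[q[:,:2],np.ones(len(q))];c=np.linalg.lstsq(A,q[:,2],rcond=None)[0];print('tilt deg',np.degrees(np.hypot(*c[:2])))
o=load('top0.npz')
for e in(o,d):
    b=mask(e,(100,120,60),(125,255,255),(200,150,350,300));v,u=np.nonzero(b);print('spool',st(ray(e,u.mean(),v.mean(),.059)))
    t=cv2.inRange(e['img'][245:290,362:408],(0,0,0),(90,90,90));v,u=np.nonzero(t);print('tape',len(u),u.mean(),v.mean())
E
```

```text
611 ((32.44624710083008, 45.03770446777344), (50.21816635131836, 50.843597412109375), 0.5534805655479431) [0.02413724 0.02880098 0.0317608 ]
tilt deg 0.849525306293243
spool [-61.6852717  -46.10362364]
tape 221 21.39366515837104 21.70135746606335
spool [-61.71549814 -45.96146057]
tape 186 21.204301075268816 21.956989247311828
```

```bash
python3 -c "
from rig import robot;robot.hand_in()"
```

```text
the job is handed in; nothing more can be done
```

The heat sink is lying flat on its fins on the lower level, smooth base up, and the job is handed in at about 9 s. I pushed it low with both fingertips. It slid upright, squared itself to the edge and tumbled over; then I backed off and lifted clear.

**Last checks (top camera):**
- **Heat sink:** its upper face measures 50 × 51 mm at z ≈ 29 mm (28 expected). It is level within about 1° and lies about 7 to 58 mm beyond the edge, against the lip at 89 mm.
- **Bystanders:** the spool has moved less than 0.2 mm and the tape's centre less than half a pixel. The tape's dark-pixel count changed from 221 to 186, probably from the lighting.
- **Robot:** the gripper was clear of everything at 0.29 m. Measured force stayed around 1 N in every reading.

**Disagreement:** I measured the heat sink's starting turn at about 10 to 12° to the edge, against the stated 7°. It made no difference, because the two-finger push squared it up.

I didn't view the last wrist picture.

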